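# Centre the teacup on its little stand

### The job

The white teacup has been left off-centre on its small round wooden stand, its foot hanging over the edge. With light taps or gentle pushes of the fingertips, slide it along until it stands upright in the middle of the stand. Do not grip or lift the cup, do not let it tip over or fall off, and leave the stand and everything else where they are.

Things in the scene. Friction and masses are not known exactly. Their poses are not given: they have to be found in the camera images.
- cup: white handleless porcelain teacup on the round wooden stand; 54 mm high, 80 to 170 g. Outer radius 20 mm at the foot (lowest 5 mm), widest, 30 mm, from 14 to 22 mm above its underside (belly), narrowing to 27 mm at the rim; wall 3 mm. Origin: centre of its underside, z up. Pushed at the belly (1 to 2 N) it slides; pushed near the rim it tips. Over 10 N is too hard.
- stand: loose round dark wood stand on the grey tray, 0.6 kg, 40 mm high: foot radius 36 mm, 9 mm thick; waist radius 25 mm; flat top of radius 32 mm, 9 mm thick, no rim. Origin at the centre of its underside, z up; its top is 40 mm above that. The cup starts 13 to 17 mm off its centre in any direction.
- tray: fixed flat grey laminate slab, 240 x 420 x 8 mm (x, y, z), lying on the ledge. Origin at the centre of its underside.
- spare_cup: bystander: a second teacup of the same form, standing alone on the ledge beyond the tray. Origin at the centre of its underside.
- infuser: bystander on the tray: steel tea infuser, upright can of radius 26 mm with a lid of radius 33 mm, 64 mm high with its knob. Origin at the centre of its underside.
- scoop: bystander on the tray: flat bamboo tea scoop, 138 mm long, 32 mm wide, 13 mm high, lying along its x. Origin near its middle, on the underside.
- teapot: bystander: blue-glazed teapot with a lid, radius 64 mm, 118 mm high, spout to its -x and handle to its +x, each reaching 107 mm from the middle. Origin at the centre of its underside.
- jar: bystander: glass jar with a metal lid, radius 32 mm, 85 mm high. Origin at the centre of its underside.
- timer: bystander: flat white plastic kitchen timer, 70 x 70 mm, 44 mm high with its round dial. Origin at the centre of its underside.
Things that resemble listed ones, but are neither listed nor needed, are in the scene too. What is shaped like the cup but blue is not meant.

How it is judged:
At the end, for the whole second after the job is handed in: The cup stands upright (within 0.06 rad) and at rest on the stand's top, its centre within 5 mm of the stand's centre, and the stand within 10 mm of where it was (horizontal distance between cup and stand below 0.005 m and z of cup in the frame of stand between 0.037 and 0.043 m and angle between cup's own z axis and vertical below 0.06 rad and distance of stand from where it was at the start of the episode below 0.01 m and linear speed of cup below 0.01 m/s); the robot touches nothing.
It fails at once if the cup tips by more than 0.3 rad or falls off the stand (angle between cup's own z axis and vertical above 0.3 rad or z of cup in the frame of stand below 0.03 m).
It fails at once if the cup is lifted more than 10 mm off the stand (z of cup in the frame of stand above 0.05 m).
It fails at once if the fingers push or squeeze the cup with more than 10 N (contact force between the fingers and cup above 10 N).
It fails at once if the stand is shifted more than 10 mm (distance of stand from where it was at the start of the episode above 0.01 m).
It fails at once if a bystander is moved more than 15 mm (distance of any of spare_cup, infuser, scoop, teapot, jar, timer from where it was at the start of the episode above 0.015 m).
It also fails if it takes over 64 s, if anything falls off the work surface, if the arm or the gripper's body presses on something with over 40 N, if the wrist force passes 120 N, or if a joint passes its speed limit or range.

### The arm

A 7-joint arm with a two-finger parallel gripper is mounted at the origin on the work surface. World frame = base frame: x ahead of the robot, y to its left, z up, the work surface at z = 0. Lengths are in m, angles in rad, forces in N, time in s.
With the tool pointing down it reaches from about 0.425 to 0.925 m from the base axis. Payload 6.8 kg.
Tool frame: the origin (TCP) lies midway between the tips of the shut fingers; the grasp point (between the pads) lies 19 mm behind it (arm.grasp_offset is the distance from the TCP to the grasp point, in m); x points along the fingers, y is the direction in which the jaws open and shut, and the axes are right-handed (so a half turn about x gives the same grasp; the last joint's range is limited). The gripper opens to 85 mm and grips with 20 to 120 N. Pads are 22 mm wide; open, the fingers measure 114 mm over their backs; the gripper's body (76 mm by 85 mm) begins 54 mm behind the grasp point. The pads swing forward as they close: fully open they stand 13 mm farther back than shut.
Start: joints at [1.06, 0.477, 0.022, 1.555, -0.011, 1.109, -0.083], TCP at [0.265, -0.621, 0.231] pointing down, gripper open.
Joint ranges: [-2.96, 2.96], [-0.34, 2.1], [-1.41, 1.46], [0.24, 2.44], [-1.37, 4.51], [0.17, 1.92], [-2.96, 2.96]. Speed limits (rad/s): [2.39, 2.39, 3.14, 3.14, 3.14, 3.14, 3.14].

### API

Orientations are given as a unit quaternion [w, x, y, z].
In Python, from rig import arm gives the robot as it stands.
- The arm moves only by the tool move_arm, never from a script. Its argument "moves" is text: rows parted by semicolons, each of 7 numbers parted by spaces: the shift along the tool's x, y, z in m, then the turn, a rotation vector about the tool's x, y, z in rad, then the finger opening in m, from 0 to 0.0854. In form: dx dy dz rx ry rz fingers; .... A call has 1 to 10 rows; each row is the pose to reach, as a shift and turn from the pose commanded when the call began, along the tool's axes at that moment; what a row does not reach only later rows make up. A row lasts 1/8 s, in which the tool goes at most 62.5 mm and 10.7 degrees, less where a joint would pass 70% of its speed; a pose out of reach is approached as far as the arm can. A call with a gripper value outside its range is refused whole. The fingers move at their own pace and stop on an object; "grip_force" is the grip in N (left out, the last holds). Time passes only in rows, so rows that repeat a pose let the fingers close. It gives the time, the measured TCP pose, the force and the opening at its end, in the units of the state.
- arm.get_state(): the state, without advancing time (a new reading comes with each control period).
- arm.camera(name): name is "scene" or "top" or "wrist"; returns the picture (420x560x3 uint8, red, green, blue); there is no depth.
- arm.calibration(name): a dict with "fx", "fy", "cx", "cy" (pixels), "origin" and "rotation" of the camera in the world. Camera axes: x right, y up, looking along -z (the intrinsics and any distortion apply to the point x, -y, -z); pixel columns grow to the right and rows downward; lengths in m; the calibration is good to about 2 mm. A picture is of the moment at which its call begins: read the wrist's pose just before it. calibration takes no time and is no camera call; for the wrist camera it gives the pose at the moment of the call.
- arm.finish_job(): hands the job in, once; it reports no verdict.
Trained networks look in the newest picture that a camera, given by its name, has taken for a name from the list of things; names that differ only in an ending like _2 or _b are one class to them, and where a whole thing is asked for, a point or a joint stands for the part that bears it (a point fixed in the world has none). Each returns a list of dicts, best first, with "conf" (0 to 1); they miss things now and then, are a little off and sometimes report something else, mostly with a low value. They report only what shows in the picture. A call takes as long as a camera call. They do not tell look-alikes from the thing itself.
- arm.cut_out(query, camera): "region" (420x560 bool, what is visible of it) and "rect" ([centre column, centre row, width, height] in pixels, round what is visible of it).
The state is a dict: "time": time; "qpos": joint angles; "joint_velocities": joint speeds; "tau": joint torques, N m; "tcp_pos": TCP position; "eef_rot": TCP orientation; "force": force on the tool from outside, world axes, zero at the start; "wrist_torque": the same for the moment, N m; "gripper_width": opening from 0.0 (shut) to 1.0 (fully open).
Only numpy, scipy, OpenCV 4.12 (cv2) and the standard library are available. Lean on these libraries where they do the work, as an engineer would, in place of code of your own. Each camera call takes 0.05 s, during which the arm holds its last target.

## Working session

There is one attempt and no reset: what is moved stays moved. The work goes in short steps, Python scripts to look and compute and a tool call to move; the robot and the scene stay as the last step left them, time stands still between calls to the robot, and variables do not carry over. Pictures are saved under pics/ and viewed, and the job is handed in when it is done.

Besides the shell and the picture viewer there is one more tool, called as a command line: name --argument value ..., lists and objects as JSON in quotes. move_arm: Moves the arm, as the interface text tells. Its arguments: {"type":"object","properties":{"moves":{"type":"string"},"grip_force":{"type":"number"}},"required":["moves"]}

```bash
ls; mkdir -p pics; python3 - <<'E'
from rig import arm
import cv2,numpy as np
for n in ["scene","top"]:
    im=arm.camera(n); cv2.imwrite(f"pics/{n}0.png",im[:,:,::-1])
    c=arm.calibration(n); print(n,{k:np.round(v,4).tolist() for k,v in c.items()})
    for q in ["cup","stand"]:
        for d in arm.cut_out(q,n): print(q,round(d["conf"],2),np.round(d["rect"],1))
s=arm.get_state(); print(s)
E
```

```text
pics
scene {'fx': 495.8308, 'fy': 495.8308, 'cx': 277.1274, 'cy': 211.8389, 'origin': [1.1493, -0.6692, 1.0042], 'rotation': [0.8861, 0.3362, 0.1146, 0.2977]}
cup 0.93 [316.5 248.6  24.4  28.4]
cup 0.67 [285.6 150.6  16.2  25.4]
cup 0.63 [225.2 203.3  24.8  28.8]
cup 0.59 [247.2 307.4  24.4  36.3]
stand 0.67 [221.8 218.8  25.6  28.7]
top {'fx': 381.7521, 'fy': 381.7521, 'cx': 276.5384, 'cy': 210.055, 'origin': [0.4033, -0.005, 1.1425], 'rotation': [0.7055, 0.0729, -0.0715, -0.7014]}
cup 0.95 [199.  258.2  21.2  22.3]
cup 0.93 [300.4 246.6  20.9  24.2]
cup 0.68 [361.2 176.1  19.9  21. ]
cup 0.54 [281.9 166.   18.6  27.2]
stand 0.68 [306.4 251.   19.9  23. ]
{'time': 0.3, 'qpos': array([ 1.05991464,  0.47729071,  0.02236362,  1.55574844, -0.0115032 ,
        1.10929938, -0.08308314]), 'joint_velocities': array([ 0.00158591, -0.00269965,  0.00143821, -0.00275119,  0.00127908,
       -0.0004677 ,  0.00062226]), 'tau': array([-1.62416247e-03, -5.95679033e+01,  1.60398234e+00, -2.81005025e+01,
        1.23276230e-02,  5.93751669e-03,  2.07181003e-06]), 'tcp_pos': array([ 0.26452215, -0.62080633,  0.23096478]), 'eef_rot': array([-0.1412402 , -0.69276087, -0.14166409,  0.69286714]), 'force': array([ 0.20757205, -0.22044383,  1.05117965]), 'wrist_torque': array([0.0591714 , 0.03026957, 0.02493728]), 'gripper_width': 1.0016899424192929}
```

View pics/scene0.png

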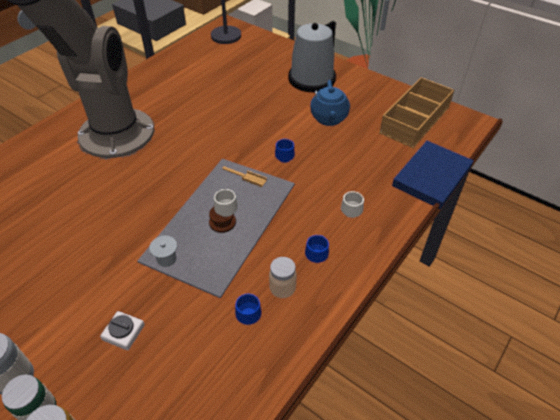

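View pics/top0.png

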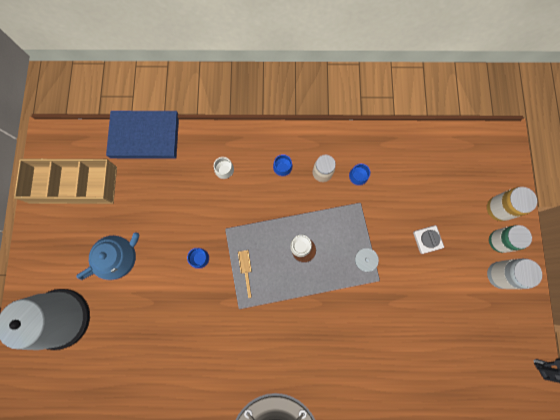

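```bash
cat > h.py <<'E'
from rig import arm
import cv2,numpy as np
from scipy.spatial.transform import Rotation as R
def rot(q): q=np.asarray(q); return R.from_quat([q[1],q[2],q[3],q[0]])
def Rm(c):
    r=np.asarray(c["rotation"]); return r if r.shape==(3,3) else rot(r).as_matrix()
def p2w(c,u,v,z):
    d=Rm(c)@np.array([(u-c["cx"])/c["fx"],-(v-c["cy"])/c["fy"],-1.]); o=np.asarray(c["origin"])
    return o+d*(z-o[2])/d[2]
def w2p(c,P):
    p=(np.atleast_2d(P)-np.asarray(c["origin"]))@Rm(c)
    return np.c_[c["cx"]+c["fx"]*p[:,0]/-p[:,2], c["cy"]-c["fy"]*p[:,1]/-p[:,2]]
def circ(x,y,z,r,n=72):
    a=np.linspace(0,2*np.pi,n); return np.c_[x+r*np.cos(a),y+r*np.sin(a),0*a+z]
E
python3 - <<'E'
from h import *
c=arm.calibration("top"); 
print(c.keys())
print("cup",p2w(c,300.4,244.5,.102),"stand foot",p2w(c,305,252,.015))
for n,uv in dict(c1=(226,229),c2=(362,204),c3=(378,281),c4=(240,307),scoop=(245,262),inf=(366,260)).items(): print(n,p2w(c,*uv,.008).round(3))
c=arm.calibration("scene")
print("cup",p2w(c,225,196,.102),"stand",p2w(c,222,219,.015))
c=arm.calibration("wrist"); print(c); im=arm.camera("wrist"); cv2.imwrite("pics/w0.png",im[:,:,::-1])
s=arm.get_state(); print(rot(s["eef_rot"]).as_matrix().round(3))
for n in ["scene","top"]:
    im=arm.camera(n); c=arm.calibration(n)
    u,v=[int(t) for t in w2p(c,[.55,.0,.05])[0]] if 0 else ((225,210) if n=="scene" else (302,248))
    k=im[v-40:v+40,u-50:u+50]; cv2.imwrite(f"pics/{n}z.png",cv2.resize(k,None,fx=7,fy=7,interpolation=cv2.INTER_CUBIC)[:,:,::-1])
E
```

```text
dict_keys(['fx', 'fy', 'cx', 'cy', 'origin', 'rotation'])
cup [ 0.52344196 -0.06805325  0.102     ] stand foot [ 0.51138885 -0.08674116  0.015     ]
c1 [0.58  0.149 0.008]
c2 [ 0.659 -0.262  0.008]
c3 [ 0.429 -0.3    0.008]
c4 [0.353 0.102 0.008]
scoop [0.482 0.09  0.008]
inf [ 0.49  -0.267  0.008]
cup [ 0.52627519 -0.06893889  0.102     ] stand [ 0.51499525 -0.07877398  0.015     ]
{'fx': 333.8465660269265, 'fy': 333.8465660269265, 'cx': 277.6865491053047, 'cy': 214.01608576049017, 'origin': array([ 0.32869387, -0.5931071 ,  0.37351015]), 'rotation': array([ 0.82612857, -0.11637365,  0.0773788 , -0.54587662])}
[[-0.     0.392 -0.92 ]
 [ 0.    -0.92  -0.392]
 [-1.    -0.    -0.   ]]
```

View pics/topz.png

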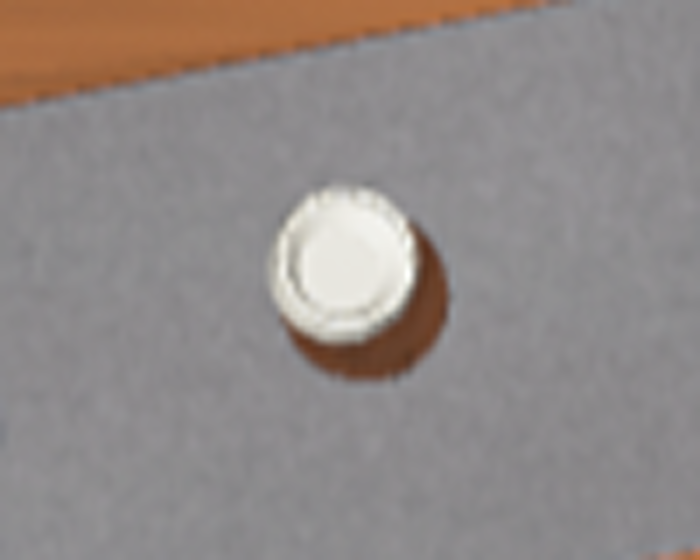

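View pics/scenez.png

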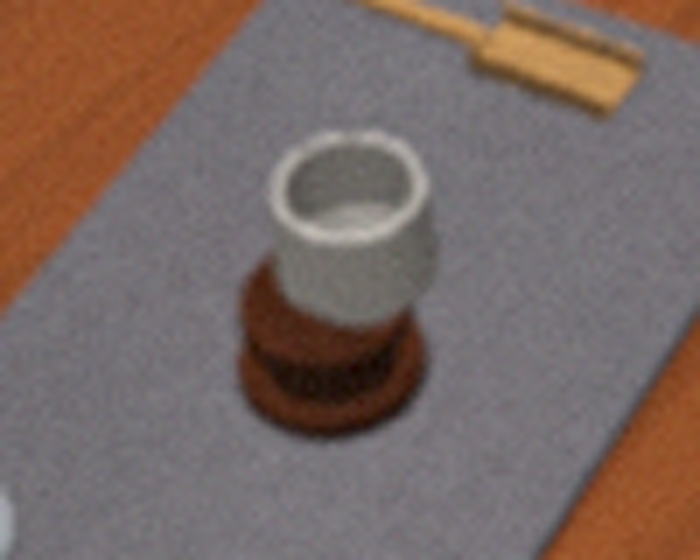

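View pics/w0.png

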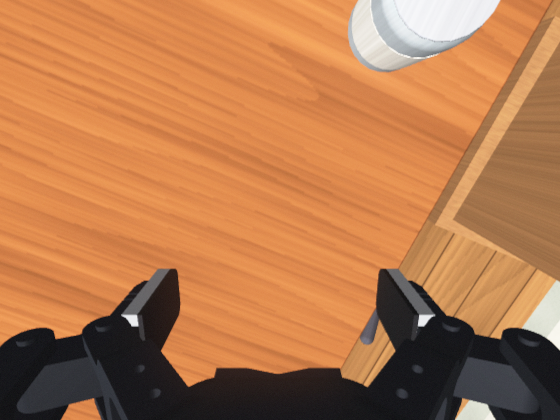

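```bash
cat >> h.py <<'E'
from scipy.optimize import minimize
CUP=[(0,.020),(.005,.020),(.014,.030),(.022,.030),(.054,.027)]
ST=[(0,.036),(.009,.036),(.009,.025),(.031,.025),(.031,.032),(.040,.032)]
S=4
def sil(c,prof,x,y,z0,box):
    u0,v0,w,h=box; m=np.zeros((h*S,w*S),np.uint8)
    for (za,ra),(zb,rb) in zip(prof[:-1],prof[1:]):
        P=np.r_[w2p(c,circ(x,y,z0+za,ra)),w2p(c,circ(x,y,z0+zb,rb))]
        P=(P-[u0,v0]+.5)*S-.5
        hull=cv2.convexHull(P.astype(np.float32))
        cv2.fillPoly(m,[np.round(hull*16).astype(np.int32)],1,shift=4)
    return m
def soft(m): return cv2.resize(m.astype(np.float32),None,fx=1/S,fy=1/S,interpolation=cv2.INTER_AREA)
def masks(im):
    hsv=cv2.cvtColor(im,cv2.COLOR_RGB2HSV).astype(int); a=im.astype(int)
    sat=hsv[...,1]; val=hsv[...,2]
    return sat,val
def fit(c,im,cup0,st0,box,obs,mode="both"):
    u0,v0,w,h=box
    mc,ms=obs
    def cost(p):
        a=sil(c,CUP,p[0],p[1],.048,box); b=sil(c,ST,p[2],p[3],.008,box)
        sa=soft(a); sb=soft(b*(1-a))
        return np.abs(sa-mc).sum()+np.abs(sb-ms).sum()
    p0=np.r_[cup0,st0]; best=None
    for k in range(2):
        sm=np.vstack([p0]+[p0+.008*np.eye(4)[i]*(1 if k==0 else -1) for i in range(4)])
        r=minimize(cost,p0,method="Nelder-Mead",options=dict(initial_simplex=sm,xatol=1e-5,fatol=.1,maxiter=500)); p0=r.x
    return r.x,r.fun,mc.sum()+ms.sum()
def report(p):
    d=p[2:]-p[:2]; print("cup",p[:2].round(4),"stand",p[2:].round(4),"d mm",(d*1e3).round(1),"off",round(np.hypot(*d)*1e3,1),"ang deg",round(np.degrees(np.arctan2(d[1],d[0])),1))
def locate(name,cup0=(.525,-.069),st0=(.514,-.08),save=None,minz=None):
    c=arm.calibration(name); im=arm.camera(name)
    Q=np.r_[w2p(c,circ(*cup0,.05,.065)),w2p(c,circ(*cup0,.10,.055)),w2p(c,circ(*st0,.008,.055))]
    lo=np.maximum(np.floor(Q.min(0)),0).astype(int); hi=np.minimum(np.ceil(Q.max(0)),[560,420]).astype(int)
    box=(lo[0],lo[1],hi[0]-lo[0],hi[1]-lo[1])
    k=im[lo[1]:hi[1],lo[0]:hi[0]]; b=cv2.GaussianBlur(k,(3,3),0.6).astype(int)
    brown=((b[...,0]-b[...,2])>22)
    g=(b[...,1]-b[...,2])           # cup warm white / tray bluish grey
    # cup mask from network
    mcs=[d for d in arm.cut_out("cup",name)]
    t=w2p(c,[[*cup0,.075]])[0]
    mcs=[d for d in mcs if np.hypot(*(np.array(d["rect"][:2])-t))<0.5*max(d["rect"][2:])]
    if not mcs: print("no cup");return
    mc=mcs[0]["region"][lo[1]:hi[1],lo[0]:hi[0]].astype(np.float32)
    ms=(brown&(mc<.5)).astype(np.uint8)
    n,l,st,_=cv2.connectedComponentsWithStats(ms); 
    if n>1: ms=(l==1+np.argmax(st[1:,4]))
    p,f,tot=fit(c,im,cup0,st0,box,(mc,ms.astype(np.float32)))
    print(name,"resid",round(f,1),"of",tot,"conf",mcs[0]["conf"]); report(p)
    if save:
        z=max(1,int(min(700/box[2],560/box[3]))); o=cv2.resize(k,None,fx=z,fy=z,interpolation=cv2.INTER_CUBIC)[:,:,::-1].copy()
        for prof,x,y,z0,col in ((CUP,p[0],p[1],.048,(0,255,0)),(ST,p[2],p[3],.008,(255,0,255))):
            for zz,r in prof:
                P=((w2p(c,circ(x,y,z0+zz,r))-lo+.5)*z-.5).astype(int); cv2.polylines(o,[P.reshape(-1,1,2)],True,col,1)
        cv2.imwrite(save,o)
    return p
E
python3 - <<'E'
from h import *
locate("top",save="pics/ft.png"); locate("scene",save="pics/fs.png")
E
```

```text
top resid 60.1 of 518.0 conf 0.92
cup [ 0.5242 -0.0689] stand [ 0.519  -0.0817] d mm [ -5.2 -12.8] off 13.8 ang deg -112.1
scene resid 88.7 of 945.0 conf 0.71
cup [ 0.5244 -0.0696] stand [ 0.5157 -0.079 ] d mm [-8.7 -9.4] off 12.8 ang deg -133.0
```

View pics/ft.png

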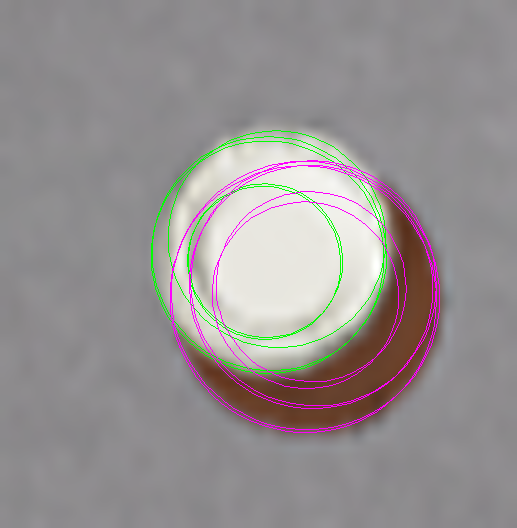

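View pics/fs.png

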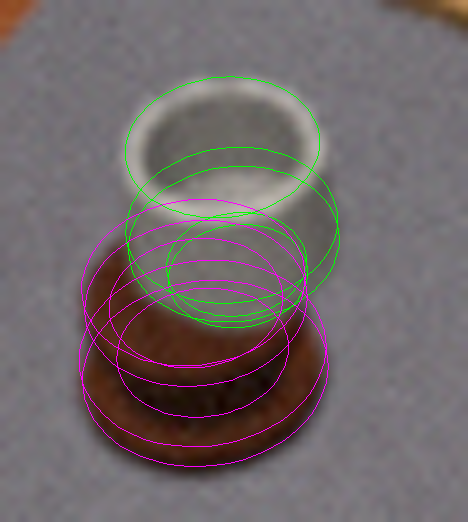

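```bash
python3 - <<'E'
from h import *
c=arm.calibration("wrist"); s=arm.get_state(); T=rot(s["eef_rot"]).as_matrix()
print("look tool",(T.T@(-Rm(c)[:,2])).round(3),"up tool",(T.T@Rm(c)[:,1]).round(3),"org tool",(T.T@(c["origin"]-s["tcp_pos"])).round(4))
E
```

```text
look tool [ 0.961 -0.     0.277] up tool [ 0.277 -0.    -0.961] org tool [-0.1425 -0.0004 -0.0699]
```

move_arm --moves "0 -0.042 -0.048 -0.17 0 0 0; 0 -0.085 -0.096 -0.34 0 0 0; 0 -0.127 -0.144 -0.51 0 0 0; 0 -0.17 -0.192 -0.68 0 0 0; 0 -0.212 -0.24 -0.85 0 0 0; 0 -0.254 -0.288 -1.02 0 0 0; 0 -0.297 -0.336 -1.19 0 0 0; 0 -0.339 -0.384 -1.36 0 0 0; 0 -0.382 -0.432 -1.53 0 0 0; 0 -0.424 -0.48 -1.7 0 0 0"

```text
time: 1.9
tcp_pos: [0.5341, -0.0551, 0.2317]
eef_rot: [0.615, 0.349, 0.614, -0.349]
force: [0.7, -0.4, -0.4]
gripper_width: 0.002
```

```bash
python3 - <<'E'
from h import *
s=arm.get_state(); print(s["time"],s["qpos"].round(3),s["tcp_pos"].round(3),rot(s["eef_rot"]).as_matrix().round(3).tolist(),s["gripper_width"])
E
```

```text
1.9 [ 0.455  0.302 -0.565  1.856  0.187  1.036  0.352] [ 0.534 -0.055  0.232] [[0.001, 0.859, 0.512], [-0.001, 0.512, -0.859], [-1.0, 0.001, 0.001]] 0.0021781254627002765
```

```bash
python3 - <<'E'
from h import *
im=arm.camera("wrist"); cv2.imwrite("pics/w1.png",im[:,:,::-1])
p=locate("wrist",save="pics/fw1.png")
E
```

```text
wrist resid 255.5 of 4350.0 conf 0.61
cup [ 0.5253 -0.0699] stand [ 0.5187 -0.0821] d mm [ -6.6 -12.2] off 13.8 ang deg -118.4
```

View pics/w1.png

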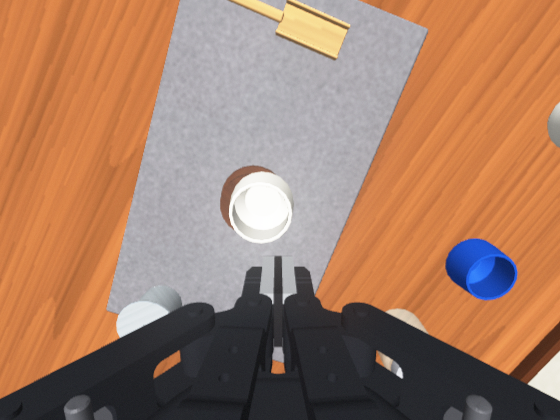

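View pics/fw1.png

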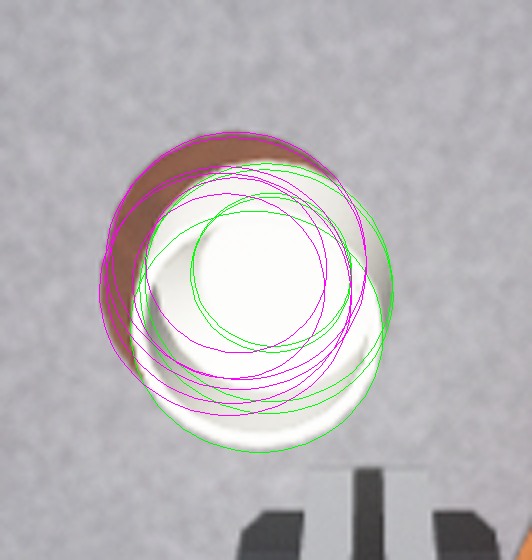

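move_arm --moves "0 0.003 -0.002 -0.17 0 0 0; 0 0.006 -0.004 -0.34 0 0 0; 0 0.009 -0.006 -0.51 0 0 0; 0 0.012 -0.008 -0.68 0 0 0; 0 0.015 -0.01 -0.85 0 0 0; 0 0.018 -0.012 -1.02 0 0 0; 0 0.021 -0.014 -1.19 0 0 0; 0 0.025 -0.016 -1.36 0 0 0; 0 0.029 -0.018 -1.53 0 0 0; 0 0.029 -0.018 -1.7 0 0 0"

```text
time: 3.3
tcp_pos: [0.5489, -0.0281, 0.2311]
eef_rot: [0.668, -0.231, 0.669, 0.23]
force: [-1.0, 0.6, -0.1]
gripper_width: -0.003
```

```bash
cat >> h.py <<'E'
def st():
    s=arm.get_state(); T=rot(s["eef_rot"]).as_matrix()
    print("t",s["time"],"q",s["qpos"].round(2),"tcp",s["tcp_pos"].round(4),"zang",round(np.degrees(np.arctan2(T[1,2],T[0,2])),1),"x",T[:,0].round(3),"F",s["force"].round(2),"g",round(s["gripper_width"],3))
    return s,T
E
python3 -c "
from h import *
st()"
```

```text
t 3.3 q [ 0.65  0.41 -0.9   1.81  0.36  1.09  1.86] tcp [ 0.5489 -0.0281  0.2311] zang 38.0 x [-0.    -0.001 -1.   ] F [-0.96  0.56 -0.15] g -0.003
```

move_arm --moves "0 0 0 -0.17 0 0 0; 0 0 0 -0.34 0 0 0; 0 0 0 -0.42 0 0 0; 0 0 0 -0.42 0 0 0"

```text
time: 3.8
tcp_pos: [0.5488, -0.0283, 0.2309]
eef_rot: [0.607, -0.363, 0.607, 0.363]
force: [-0.1, -0.6, 0.2]
gripper_width: -0.0
```

```bash
python3 -c "
from h import *
st()
p=locate('wrist',save='pics/fw2.png')"
```

```text
t 3.8 q [ 0.71  0.44 -0.99  1.81  0.41  1.11  2.23] tcp [ 0.5488 -0.0283  0.2309] zang 61.7 x [-0.001 -0.001 -1.   ] F [-0.1  -0.58  0.21] g -0.0
wrist resid 230.9 of 5076.0 conf 0.92
cup [ 0.5251 -0.0685] stand [ 0.5182 -0.0809] d mm [ -7.  -12.4] off 14.2 ang deg -119.4
```

View pics/fw2.png

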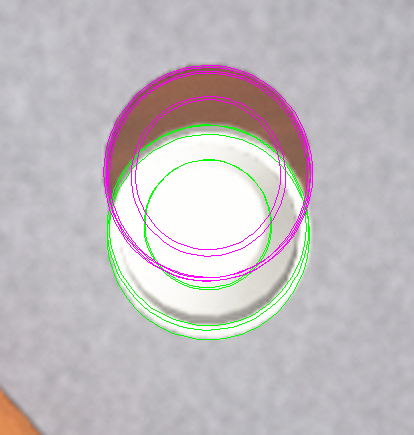

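move_arm --moves "0 0.002 0.035 0 0.1 0 0; 0.04 0.002 0.035 0 0.2 0 0; 0.09 0.002 0.035 0 0.2 0 0; 0.13 0.002 0.035 0 0.2 0 0; 0.155 0.002 0.035 0 0.2 0 0; 0.169 0.002 0.035 0 0.2 0 0; 0.169 0.002 0.035 0 0.2 0 0; 0.169 0.002 0.035 0 0.2 0 0"

```text
time: 4.9
tcp_pos: [0.5649, 0.0055, 0.0636]
eef_rot: [0.544, -0.399, 0.663, 0.325]
force: [-0.3, -0.4, 0.3]
gripper_width: 0.002
```

```bash
cat >> h.py <<'E'
def rel(cup=(.5251,-.0687)):
    s,T=st(); u=T[:2,2]/np.hypot(*T[:2,2]); y=np.array([-u[1],u[0]]); d=s["tcp_pos"][:2]-np.array(cup)
    print("along",(d@u*1e3).round(1),"lateral",(d@y*1e3).round(1))
E
python3 -c "
from h import *
rel()
p=locate('wrist',save='pics/fw3.png')
im=arm.camera('wrist'); cv2.imwrite('pics/w3.png',im[:,:,::-1])
im=arm.camera('scene'); cv2.imwrite('pics/s3.png',cv2.resize(im[130:270,140:320],None,fx=4,fy=4,interpolation=cv2.INTER_CUBIC)[:,:,::-1])
"
```

```text
t 4.9 q [ 0.37  0.7  -0.79  1.83  0.72  1.07  1.87] tcp [0.5649 0.0055 0.0636] zang 61.9 x [-0.091 -0.175 -0.98 ] F [-0.28 -0.41  0.29] g 0.002
along 84.2 lateral -0.1
wrist resid 1868.5 of 22137.0 conf 0.78
cup [ 0.5248 -0.0693] stand [ 0.5172 -0.0822] d mm [ -7.6 -13. ] off 15.0 ang deg -120.3
```

View pics/w3.png

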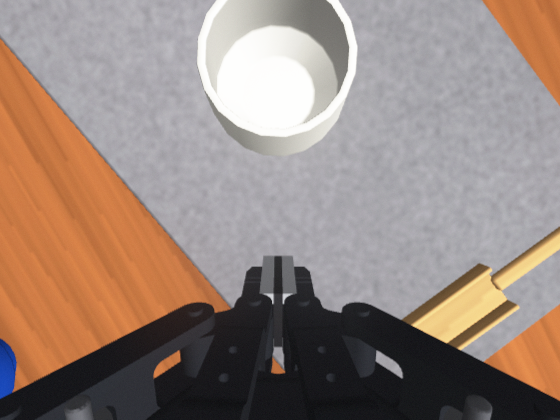

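View pics/s3.png

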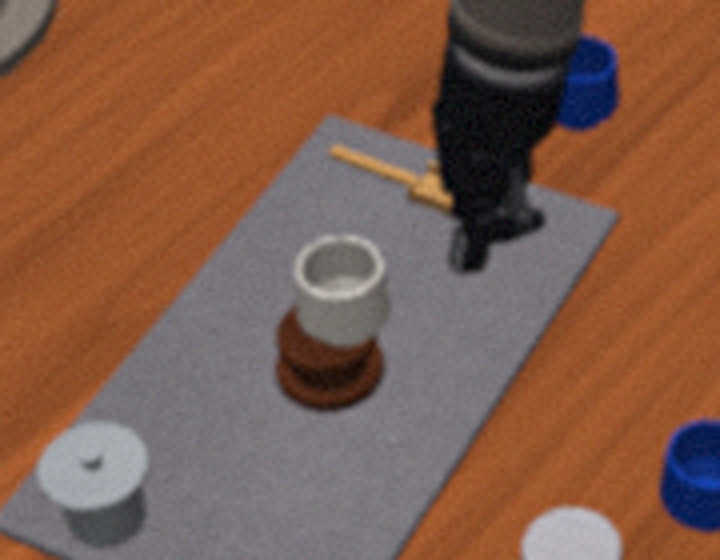

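move_arm --moves "0.002 0 -0.0098 0 0 0 0; 0.004 0 -0.0196 0 0 0 0; 0.0055 0 -0.027 0 0 0 0; 0.0065 0 -0.032 0 0 0 0; 0.0068 0 -0.0335 0 0 0 0; 0.0072 0 -0.0355 0 0 0 0; 0.0072 0 -0.0355 0 0 0 0"

```text
time: 5.98
tcp_pos: [0.5469, -0.0266, 0.0623]
eef_rot: [0.543, -0.398, 0.664, 0.326]
force: [-0.1, 1.1, 0.6]
gripper_width: -0.002
```

```bash
python3 -c "
from h import *
rel()
im=arm.camera('wrist'); cv2.imwrite('pics/w4.png',im[:,:,::-1])
"
```

```text
t 5.975 q [ 0.43  0.68 -0.79  1.88  0.72  1.04  1.91] tcp [ 0.5469 -0.0266  0.0623] zang 62.0 x [-0.093 -0.175 -0.98 ] F [-0.07  1.1   0.64] g -0.002
along 47.4 lateral 0.6
```

View pics/w4.png

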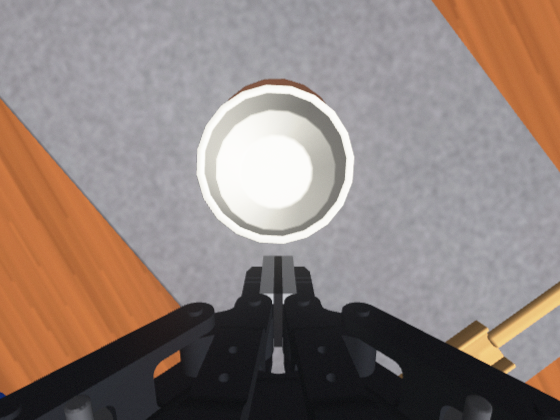

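move_arm --moves "0.0003 -0.0007 -0.0015 0 0 0 0; 0.0006 -0.0007 -0.003 0 0 0 0; 0.0009 -0.0007 -0.0045 0 0 0 0; 0.0012 -0.0007 -0.0058 0 0 0 0; 0.0014 -0.0007 -0.007 0 0 0 0; 0.0016 -0.0007 -0.0082 0 0 0 0; 0.0019 -0.0007 -0.0094 0 0 0 0; 0.0021 -0.0007 -0.0106 0 0 0 0; 0.0024 -0.0007 -0.0118 0 0 0 0; 0.0024 -0.0007 -0.0118 0 0 0 0"

```text
time: 7.28
tcp_pos: [0.5418, -0.0376, 0.0623]
eef_rot: [0.543, -0.398, 0.664, 0.326]
force: [-0.1, 0.9, 0.0]
gripper_width: 0.003
```

```bash
python3 -c "
from h import *
rel()
im=arm.camera('wrist'); cv2.imwrite('pics/w5.png',im[:,:,::-1])
locate('top');locate('scene',save='pics/fs5.png');locate('wrist')
"
```

```text
t 7.275 q [ 0.45  0.67 -0.79  1.9   0.73  1.03  1.92] tcp [ 0.5418 -0.0376  0.0623] zang 61.9 x [-0.093 -0.175 -0.98 ] F [-0.11  0.88  0.05] g 0.003
along 35.3 lateral -0.1
no cup
scene resid 84.3 of 916.0 conf 0.65
cup [ 0.5237 -0.0724] stand [ 0.5149 -0.0794] d mm [-8.8 -7.1] off 11.3 ang deg -141.2
wrist resid 2981.3 of 21892.0 conf 0.7
cup [ 0.5227 -0.072 ] stand [ 0.5205 -0.0733] d mm [-2.2 -1.3] off 2.6 ang deg -150.1
```

View pics/w5.png

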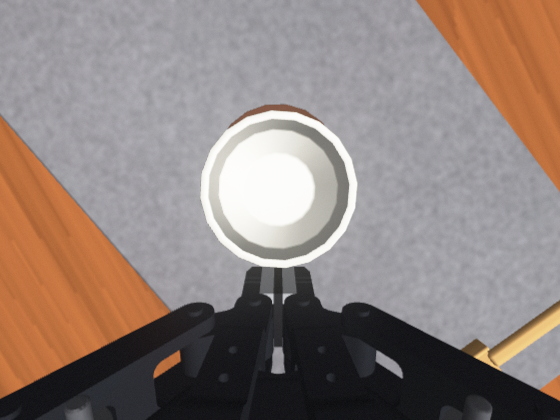

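View pics/fs5.png

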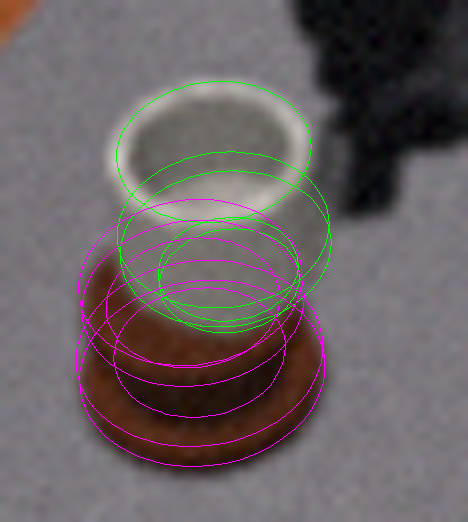

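move_arm --moves "0.0002 0 -0.0011 0 0 0 0; 0.0004 0 -0.0022 0 0 0 0; 0.0007 0 -0.0033 0 0 0 0; 0.0009 0 -0.0044 0 0 0 0; 0.0011 0 -0.0055 0 0 0 0; 0.0013 0 -0.0066 0 0 0 0; 0.0016 0 -0.0077 0 0 0 0; 0.0018 0 -0.0086 0 0 0 0; 0.0018 0 -0.0086 0 0 0 0"

```text
time: 8.75
tcp_pos: [0.5376, -0.0454, 0.0623]
eef_rot: [0.543, -0.398, 0.664, 0.326]
force: [0.5, 0.4, 0.7]
gripper_width: 0.0
```

```bash
python3 -c "
from h import *
rel()
im=arm.camera('wrist'); cv2.imwrite('pics/w6.png',im[:,:,::-1])
locate('scene',save='pics/fs6.png')
"
```

```text
t 8.75 q [ 0.46  0.67 -0.79  1.91  0.73  1.02  1.93] tcp [ 0.5376 -0.0454  0.0623] zang 61.9 x [-0.093 -0.175 -0.98 ] F [0.45 0.38 0.74] g 0.0
along 26.4 lateral -0.1
scene resid 64.2 of 919.0 conf 0.87
cup [ 0.5202 -0.0796] stand [ 0.515  -0.0796] d mm [-5.2 -0. ] off 5.2 ang deg -179.8
```

View pics/w6.png

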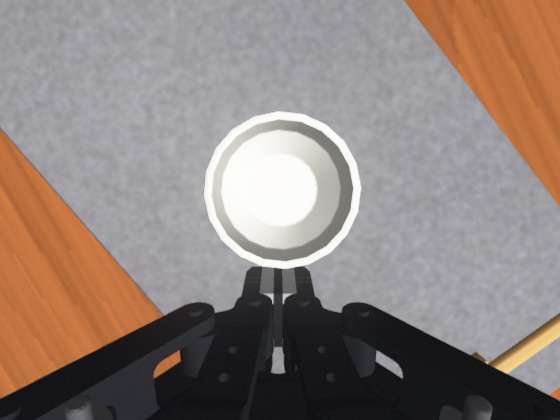

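View pics/fs6.png

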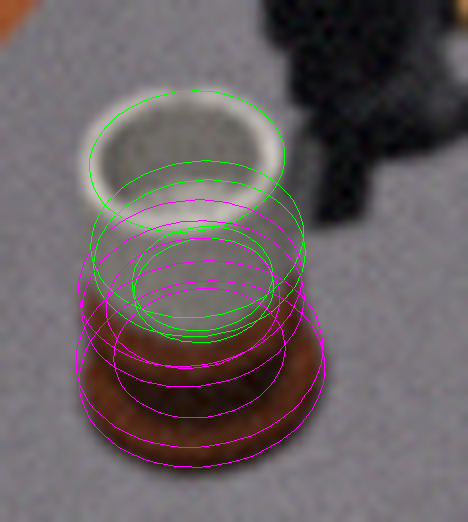

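move_arm --moves "-0.001 0 0.005 0 0 0 0; -0.004 0 0.0196 0 0 0 0; -0.03 0 0.0143 0 0 0 0; -0.08 0 0.004 0 0 0 0; -0.13 0 -0.006 0 0 0 0; -0.171 0 -0.014 0 0 0 0; -0.171 0 -0.014 0 0 0 0; -0.171 0 -0.014 0 0 0 0"

```text
time: 9.9
tcp_pos: [0.5469, -0.0275, 0.2333]
eef_rot: [0.543, -0.399, 0.664, 0.326]
force: [1.0, -0.8, -0.4]
gripper_width: -0.002
```

```bash
python3 -c "
from h import *
rel()
c=(.519,-.080)
for i in range(2): locate('wrist',c,(.518,-.081),save='pics/fw7.png')
locate('top',c,(.518,-.081)); locate('scene',c,(.518,-.081))
im=arm.camera('wrist'); cv2.imwrite('pics/w7.png',im[:,:,::-1])
"
```

```text
t 9.9 q [ 0.53  0.47 -0.91  1.75  0.52  1.29  2.1 ] tcp [ 0.5469 -0.0275  0.2333] zang 62.0 x [-0.093 -0.176 -0.98 ] F [ 0.95 -0.78 -0.39] g -0.002
along 46.6 lateral 0.1
wrist resid 144.1 of 3450.0 conf 0.63
cup [ 0.518  -0.0789] stand [ 0.5173 -0.0817] d mm [-0.7 -2.8] off 2.9 ang deg -104.4
wrist resid 131.1 of 3457.0 conf 0.58
cup [ 0.5177 -0.0787] stand [ 0.5172 -0.0818] d mm [-0.6 -3. ] off 3.1 ang deg -100.4
no cup
scene resid 69.8 of 911.0 conf 0.91
cup [ 0.5179 -0.0786] stand [ 0.5147 -0.0792] d mm [-3.3 -0.7] off 3.3 ang deg -168.6
```

View pics/fw7.png

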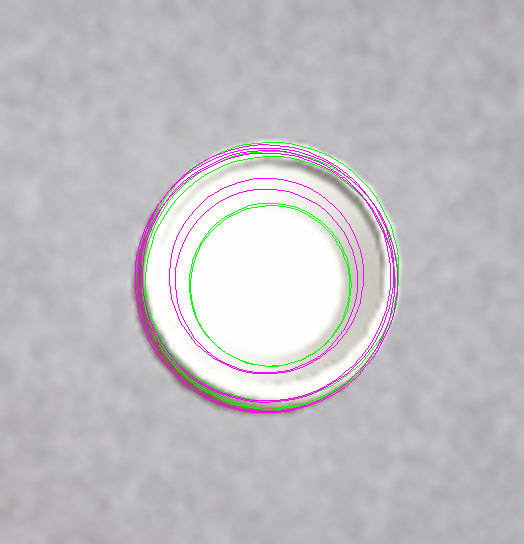

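View pics/w7.png

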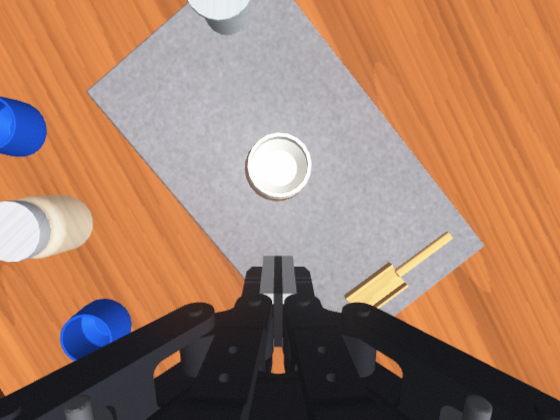

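move_arm --moves "0.05 0.002 0.01 0 0 0 0; 0.1 0.002 0.01 0 0 0 0; 0.145 0.002 0.009 0 0 0 0; 0.171 0.002 0.014 0 0 0 0; 0.1725 0.002 0.0075 0 0 0 0; 0.1737 0.002 0.001 0 0 0 0; 0.1737 0.002 0.001 0 0 0 0"

```text
time: 11.22
tcp_pos: [0.5305, -0.0567, 0.0636]
eef_rot: [0.544, -0.399, 0.663, 0.325]
force: [-0.4, -0.0, -0.4]
gripper_width: 0.002
```

```bash
python3 -c "
from h import *
rel()
im=arm.camera('wrist'); cv2.imwrite('pics/w8.png',im[:,:,::-1])
"
```

```text
t 11.225 q [ 0.49  0.65 -0.79  1.93  0.73  1.01  1.94] tcp [ 0.5305 -0.0567  0.0636] zang 61.9 x [-0.091 -0.176 -0.98 ] F [-0.41 -0.03 -0.37] g 0.002
along 13.1 lateral 0.9
```

View pics/w8.png

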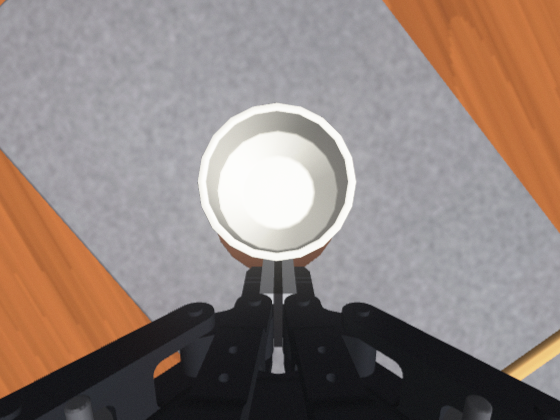

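move_arm --moves "-0.001 0 0.005 0 0 0 0; -0.003 0 0.0147 0 0 0 0; -0.004 0 0.0196 0 0 0 0; -0.053 0 0.0096 0 0 0 0; -0.103 0 -0.0004 0 0 0 0; -0.151 0 -0.0104 0 0 0 0; -0.171 0 -0.0144 0 0 0 0; -0.171 0 -0.0144 0 0 0 0"

```text
time: 12.28
tcp_pos: [0.5396, -0.0383, 0.2334]
eef_rot: [0.543, -0.399, 0.663, 0.325]
force: [0.5, -0.0, -0.4]
gripper_width: -0.003
```

```bash
python3 -c "
from h import *
rel()
c=(.513,-.088)
locate('wrist',c,(.518,-.081),save='pics/fw9.png')
locate('top',c,(.518,-.081)); locate('scene',c,(.518,-.081),save='pics/fs9.png')
"
```

```text
t 12.275 q [ 0.56  0.46 -0.91  1.77  0.52  1.28  2.12] tcp [ 0.5396 -0.0383  0.2334] zang 61.9 x [-0.091 -0.176 -0.98 ] F [ 0.5  -0.05 -0.36] g -0.003
along 33.7 lateral 1.5
wrist resid 132.2 of 4076.0 conf 0.95
cup [ 0.513  -0.0895] stand [ 0.5176 -0.0821] d mm [4.6 7.3] off 8.6 ang deg 58.1
no cup
scene resid 109.3 of 864.0 conf 0.67
cup [ 0.5121 -0.0891] stand [ 0.5143 -0.0797] d mm [2.2 9.4] off 9.6 ang deg 77.0
```

View pics/fw9.png

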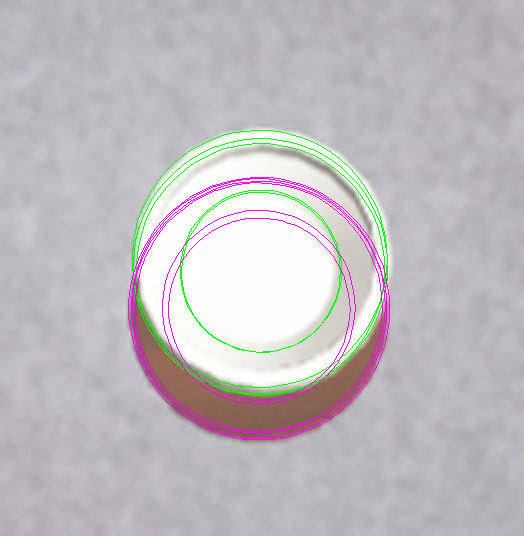

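View pics/fs9.png

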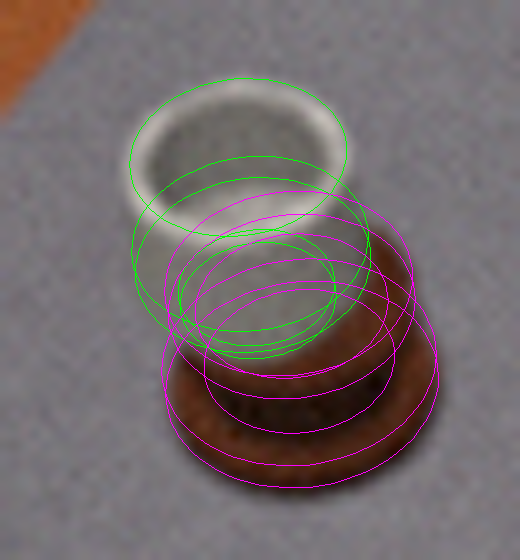

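move_arm --moves "0.008 -0.0006 -0.04 0 -0.1 0 0; 0.016 -0.0006 -0.08 0 -0.2 0 0; 0.0246 -0.0006 -0.1212 0 -0.3 0 0; 0.0246 -0.0006 -0.1212 0 -0.4 0 0; 0.0246 -0.0006 -0.1212 0 -0.4 0 0; 0.0246 -0.0006 -0.1212 0 -0.4 0 0"

```text
time: 13.32
tcp_pos: [0.4816, -0.1468, 0.2326]
eef_rot: [0.663, -0.326, 0.543, 0.399]
force: [0.2, -0.1, -0.4]
gripper_width: -0.003
```

```bash
python3 -c "
from h import *
rel()
im=arm.camera('wrist'); cv2.imwrite('pics/w10.png',im[:,:,::-1])
c=(.513,-.0895)
locate('wrist',c,(.518,-.081),save='pics/fw10.png')
"
```

```text
t 13.325 q [ 1.19  0.36 -1.07  1.93  0.15  0.97  2.73] tcp [ 0.4816 -0.1468  0.2326] zang 62.1 x [ 0.092  0.175 -0.98 ] F [ 0.16 -0.1  -0.38] g -0.003
along -89.4 lateral 1.8
wrist resid 435.9 of 4290.0 conf 0.96
cup [ 0.5127 -0.0893] stand [ 0.5188 -0.0795] d mm [6.1 9.8] off 11.6 ang deg 58.2
```

View pics/w10.png

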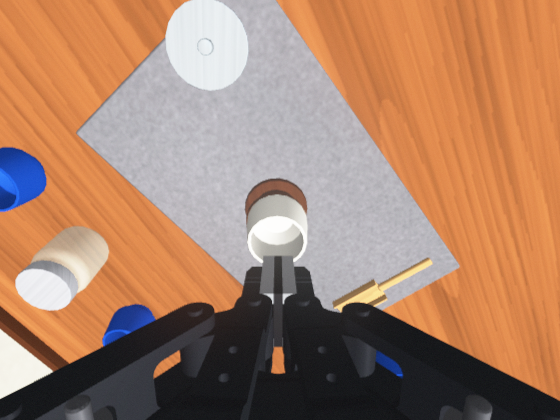

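move_arm --moves "0.045 -0.0007 -0.009 0 0 0 0; 0.09 -0.0007 -0.0183 0 0 0 0; 0.13 -0.0007 -0.0264 0 0 0 0; 0.155 -0.0007 -0.0315 0 0 0 0; 0.1666 -0.0007 -0.0338 0 0 0 0; 0.1666 -0.0007 -0.0338 0 0 0 0; 0.1666 -0.0007 -0.0338 0 0 0 0"

```text
time: 14.35
tcp_pos: [0.483, -0.1483, 0.0637]
eef_rot: [0.664, -0.327, 0.542, 0.398]
force: [0.7, 1.0, 0.7]
gripper_width: 0.0
```

```bash
python3 -c "
from h import *
rel()
c=(.513,-.0895)
rel(c)
im=arm.camera('wrist'); cv2.imwrite('pics/w11.png',im[:,:,::-1])
locate('scene',c,(.518,-.081),save='pics/fs11.png')
"
```

```text
t 14.35 q [ 0.98  0.59 -0.86  2.07  0.41  0.64  2.56] tcp [ 0.483  -0.1483  0.0637] zang 62.0 x [ 0.095  0.175 -0.98 ] F [0.72 1.04 0.7 ] g 0.0
along -90.1 lateral -0.2
t 14.35 q [ 0.98  0.59 -0.86  2.07  0.41  0.64  2.56] tcp [ 0.483  -0.1483  0.0637] zang 62.0 x [ 0.095  0.175 -0.98 ] F [0.72 1.04 0.7 ] g 0.0
along -66.0 lateral -1.1
scene resid 75.9 of 905.0 conf 0.73
cup [ 0.5126 -0.0895] stand [ 0.5147 -0.0799] d mm [2.1 9.6] off 9.8 ang deg 77.9
```

View pics/w11.png

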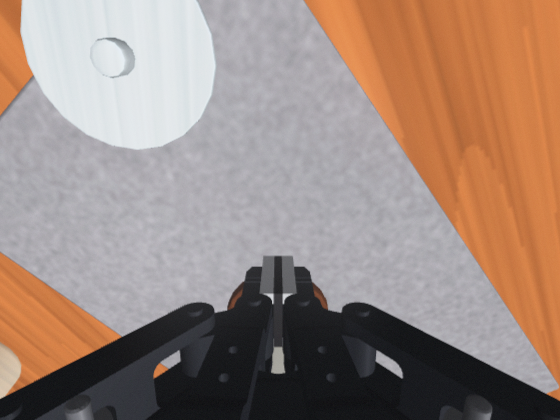

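View pics/fs11.png

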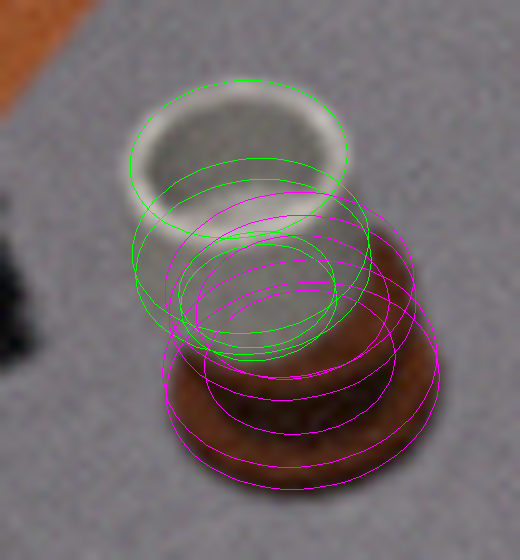

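move_arm --moves "0.0016 0.001 0.0078 0 0 0 0; 0.0032 0.001 0.0157 0 0 0 0; 0.0042 0.001 0.0206 0 0 0 0; 0.0044 0.001 0.0216 0 0 0 0; 0.0044 0.001 0.0216 0 0 0 0"

```text
time: 15.12
tcp_pos: [0.4914, -0.1284, 0.0625]
eef_rot: [0.664, -0.326, 0.543, 0.398]
force: [-0.5, 0.5, 1.4]
gripper_width: -0.002
```

```bash
python3 -c "
from h import *
rel((.513,-.0895))
"
```

```text
t 15.125 q [ 0.93  0.59 -0.85  2.07  0.41  0.63  2.51] tcp [ 0.4914 -0.1284  0.0625] zang 62.0 x [ 0.093  0.175 -0.98 ] F [-0.46  0.51  1.4 ] g -0.002
along -44.5 lateral 0.8
```

move_arm --moves "0.0003 -0.0006 0.0015 0 0 0 0; 0.0006 -0.0006 0.003 0 0 0 0; 0.0009 -0.0006 0.0045 0 0 0 0; 0.0012 -0.0006 0.0058 0 0 0 0; 0.0014 -0.0006 0.007 0 0 0 0; 0.0016 -0.0006 0.008 0 0 0 0; 0.0018 -0.0006 0.0091 0 0 0 0; 0.0021 -0.0006 0.0102 0 0 0 0; 0.0023 -0.0006 0.0113 0 0 0 0; 0.0023 -0.0006 0.0113 0 0 0 0"

```text
time: 16.38
tcp_pos: [0.4975, -0.1183, 0.0626]
eef_rot: [0.664, -0.326, 0.543, 0.399]
force: [-0.2, -0.3, -0.1]
gripper_width: -0.002
```

```bash
python3 -c "
from h import *
c=(.513,-.0895)
rel(c)
locate('scene',c,(.518,-.081),save='pics/fs12.png')
locate('scene',c,(.518,-.081))
"
```

```text
t 16.375 q [ 0.91  0.59 -0.84  2.07  0.42  0.63  2.49] tcp [ 0.4975 -0.1183  0.0626] zang 62.0 x [ 0.094  0.176 -0.98 ] F [-0.24 -0.33 -0.09] g -0.002
along -32.7 lateral 0.2
scene resid 84.2 of 881.0 conf 0.76
cup [ 0.5156 -0.0836] stand [ 0.5143 -0.0795] d mm [-1.3  4.1] off 4.3 ang deg 108.0
scene resid 73.8 of 893.0 conf 0.58
cup [ 0.5162 -0.0831] stand [ 0.5143 -0.0794] d mm [-1.9  3.6] off 4.1 ang deg 118.2
```

View pics/fs12.png

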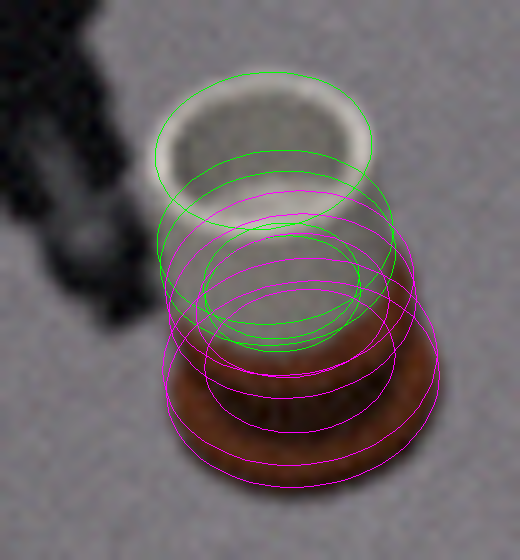

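move_arm --moves "0.0001 0 0.0006 0 0 0 0; 0.0002 0 0.0011 0 0 0 0; 0.0003 0 0.0015 0 0 0 0; 0.0003 0 0.0015 0 0 0 0; 0.0001 0 0.0005 0 0 0 0; -0.0008 0 -0.004 0 0 0 0; -0.003 0 -0.0147 0 0 0 0; -0.005 0 -0.0245 0 0 0 0; -0.005 0 -0.0245 0 0 0 0"

```text
time: 17.7
tcp_pos: [0.485, -0.142, 0.0624]
eef_rot: [0.664, -0.325, 0.543, 0.398]
force: [-0.5, 0.1, -0.1]
gripper_width: -0.001
```

```bash
python3 -c "
from h import *
c=(.516,-.083)
rel(c)
for i in range(2): locate('scene',c,(.518,-.081),save='pics/fs13.png')
locate('top',c,(.518,-.081),save='pics/ft13.png')
"
```

```text
t 17.7 q [ 0.97  0.59 -0.85  2.07  0.41  0.64  2.54] tcp [ 0.485  -0.142   0.0624] zang 61.8 x [ 0.093  0.175 -0.98 ] F [-0.45  0.08 -0.07] g -0.001
along -66.6 lateral -0.6
scene resid 99.9 of 864.0 conf 0.88
cup [ 0.516 -0.082] stand [ 0.5145 -0.0797] d mm [-1.5  2.3] off 2.7 ang deg 122.2
scene resid 65.8 of 911.0 conf 0.58
cup [ 0.5165 -0.083 ] stand [ 0.5143 -0.0795] d mm [-2.2  3.5] off 4.1 ang deg 122.5
top resid 78.0 of 438.0 conf 0.93
cup [ 0.515  -0.0843] stand [ 0.5184 -0.0831] d mm [3.4 1.1] off 3.6 ang deg 18.0
```

move_arm --moves "-0.05 0 0.01 0 0 0 0; -0.1 0 0.02 0 0 0 0; -0.15 0 0.0304 0 0 0 0; -0.1666 0 0.0338 0 0 0 0; -0.158 0 0.074 0 0.1 0 0; -0.15 0 0.114 0 0.2 0 0; -0.1441 0 0.1445 0 0.2 0 0; -0.1441 0 0.1445 0 0.2 0 0; -0.1441 0 0.1445 0 0.2 0 0"

```text
time: 19.12
tcp_pos: [0.5381, -0.0418, 0.2316]
eef_rot: [0.606, -0.364, 0.607, 0.364]
force: [0.0, 1.0, 0.4]
gripper_width: -0.001
```

```bash
python3 -c "
from h import *
c=(.516,-.083)
rel(c)
for i in range(3): locate('wrist',c,(.518,-.081),save='pics/fw14.png')
im=arm.camera('wrist'); cv2.imwrite('pics/w14.png',im[:,:,::-1])
locate('scene',c,(.518,-.081),save='pics/fs14.png')
locate('top',c,(.518,-.081),save='pics/ft14.png')
"
```

```text
t 19.125 q [ 0.73  0.41 -0.97  1.83  0.38  1.1   2.28] tcp [ 0.5381 -0.0418  0.2316] zang 61.9 x [-0.002 -0.001 -1.   ] F [0.04 1.02 0.37] g -0.001
along 46.8 lateral -0.1
wrist resid 179.2 of 3972.0 conf 0.92
cup [ 0.5164 -0.0822] stand [ 0.5181 -0.0809] d mm [1.7 1.3] off 2.1 ang deg 37.9
wrist resid 175.1 of 3954.0 conf 0.92
cup [ 0.5164 -0.0827] stand [ 0.5182 -0.081 ] d mm [1.8 1.7] off 2.5 ang deg 42.5
wrist resid 225.8 of 3916.0 conf 0.97
cup [ 0.5165 -0.0822] stand [ 0.5183 -0.0809] d mm [1.8 1.3] off 2.2 ang deg 36.6
scene resid 111.1 of 853.0 conf 0.67
cup [ 0.5166 -0.0828] stand [ 0.5142 -0.0793] d mm [-2.4  3.4] off 4.2 ang deg 125.3
no cup
```

View pics/fw14.png

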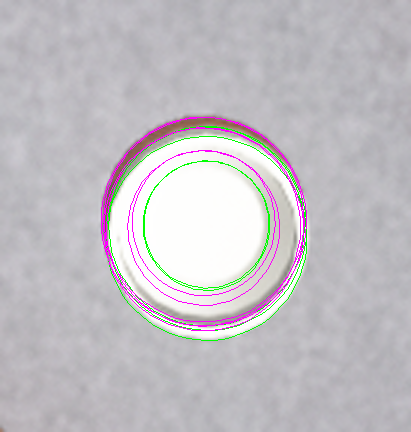

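View pics/w14.png

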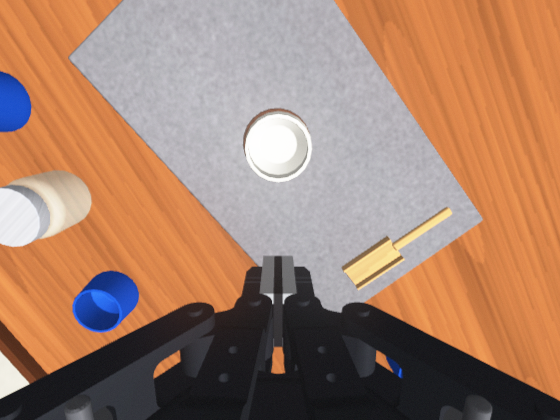

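View pics/fs14.png

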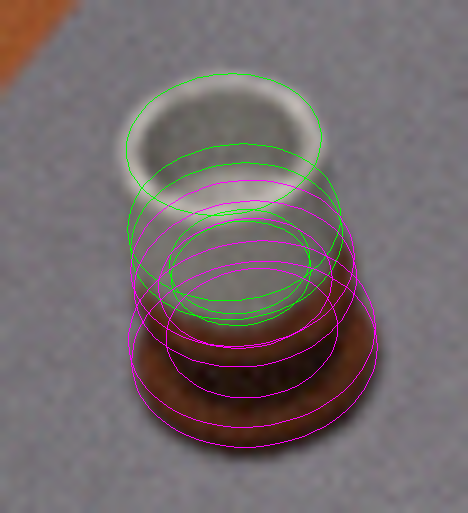

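move_arm --moves "0 -0.006 -0.005 0.17 0 0 0; 0 -0.012 -0.01 0.34 0 0 0; 0 -0.018 -0.015 0.51 0 0 0; 0 -0.024 -0.02 0.68 0 0 0; 0 -0.03 -0.025 0.85 0 0 0; 0 -0.036 -0.03 1.02 0 0 0; 0 -0.042 -0.036 1.19 0 0 0; 0 -0.0468 -0.0444 1.36 0 0 0; 0 -0.0468 -0.0444 1.53 0 0 0; 0 -0.0468 -0.0444 1.53 0 0 0"

```text
time: 20.92
tcp_pos: [0.5592, -0.102, 0.2326]
eef_rot: [0.69, 0.157, 0.689, -0.157]
force: [0.2, 0.2, -0.2]
gripper_width: 0.002
```

```bash
python3 -c "
from h import *
c=(.516,-.083)
rel(c)
for i in range(3): locate('wrist',c,(.518,-.081),save='pics/fw15.png')
locate('top',c,(.518,-.081))
"
```

```text
t 20.925 q [ 0.56  0.37 -0.61  1.78  0.24  1.07  0.98] tcp [ 0.5592 -0.102   0.2326] zang -25.6 x [ 0. -0. -1.] F [ 0.21  0.25 -0.17] g 0.002
along 47.2 lateral 1.5
wrist resid 230.7 of 3961.0 conf 0.59
cup [ 0.5165 -0.0831] stand [ 0.5184 -0.0821] d mm [2.  0.9] off 2.2 ang deg 25.5
no cup
wrist resid 176.5 of 4026.0 conf 0.57
cup [ 0.5163 -0.083 ] stand [ 0.5184 -0.0821] d mm [2.  0.9] off 2.2 ang deg 23.4
top resid 78.0 of 439.0 conf 0.87
cup [ 0.516  -0.0842] stand [ 0.5185 -0.0831] d mm [2.5 1.1] off 2.7 ang deg 23.4
```

View pics/fw15.png

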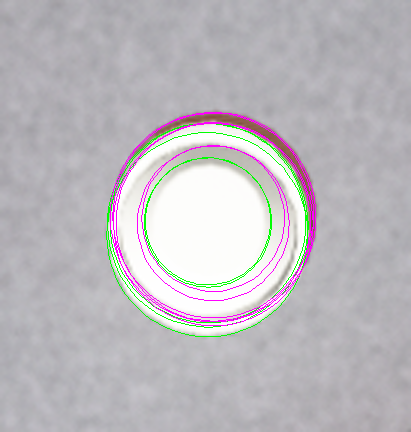

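```bash
python3 -c "
from h import *
st(); print(arm.finish_job())"
```

```text
t 21.325 q [ 0.56  0.37 -0.61  1.78  0.24  1.07  0.98] tcp [ 0.5592 -0.1021  0.2325] zang -25.7 x [ 0.  0. -1.] F [0.82 1.21 0.26] g 0.006
the job is handed in; nothing more can be done
None
```

I slid the cup to about 2.2 mm from the stand's centre (limit 5 mm), using belly-height pushes with the shut fingertips, and handed the job in at 21.3 s. I never gripped or lifted the cup. At hand-in the gripper was clear, about 0.13 m above the cup's rim.

**Mistake on the way:** I mistyped a return move, and the fingers pushed the cup about 11 mm further at speed. It ended about 9 mm past the centre but stayed upright on the stand. I then pushed it back slowly from the opposite side. I have no force reading from the moment of that fast push. Readings taken between moves, when the arm was still, stayed at noise level (up to about 1.5 N).

**Last checks:**
- **Cup position:** two wrist views about 90° apart put the cup 2.1–2.5 mm from the centre, and the top camera said 2.7 mm.
- **Scene camera (disagreed):** it said 4.2 mm. It had been off from the wrist camera by about 3 mm in the same direction all along. Corrected for that, it gives about 1 mm.
- **Missed detections:** the network failed to find the cup in several pictures, mostly from the top camera.
- **Stand:** its measured position changed by about 1 mm, which is within measurement error.
- **Cup upright:** it looked upright in the last pictures. I did not measure its tilt.
- **Bystanders:** I did not measure them at the end. Those in view in the pictures looked undisturbed.

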